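Tighten the wing screw of the sample clamp

ROBOT

A 6-joint arm with a two-finger parallel gripper is mounted at the origin on the work surface. World frame = base frame: x ahead of the robot, y to its left, z up, the work surface at z = 0. Lengths are in mm, angles in rad, forces in N, time in s.
With the tool pointing down it reaches from about 300 to 775 mm from the base axis. Payload 14.6 kg.
Tool frame: the origin (TCP) lies at the very end of the fingers, on their centre line; the grasp point (between the pads) lies 19 mm behind it; z points along the fingers, y is the line along which they close (so a half turn about z gives the same grasp; the last joint's range is limited). The gripper opens to 94 mm and grips with 3 to 60 N. Pads are 16 mm wide; open, the fingers measure 119 mm over their backs; the gripper's body (75 mm by 177 mm) begins 78 mm behind the grasp point.
Start: joints at [-1.381, 0.3, 1.521, -0, 1.321, -0.067], TCP at [139.686, -531.956, 205.446] pointing down, gripper open.
Joint ranges: [-3.03, 3.03], [-0.79, 2.21], [0.23, 2.52], [-1.04, 4.18], [0, 3.07], [-2.55, 2.55]. Speed limits (rad/s): [2.22, 2.22, 2.57, 3.14, 3.14, 3.14].

INTERFACE

Orientations are given as [roll, pitch, yaw] about the fixed x, y, z axes, in that order (R = Rz(yaw) Ry(pitch) Rx(roll)).
In Python, from cell import manip gives the robot as it stands.
- The arm moves only by the tool servo_tool, never from a script. Its argument "motion" is a list that holds one entry, the list of rows, each a list of 7 numbers: the shift along the world's x, y, z as a fraction of full scale, then the turn, a rotation vector about the world's x, y, z as a fraction of full scale, then the closure, from 0 (fully open) to 1 (shut). In form: [[[x, y, z, rx, ry, rz, gripper], ...]]. A call has 1 to 10 rows; each row is the pose to reach, as a shift and turn from the pose commanded when the call began, turning the shorter way round; what a row does not reach only later rows make up. Full scale, the value 1, is 0.5 m for a shift and pi rad for a turn. A row lasts 1/10 s, in which the tool goes at most 50 mm and 8.59 degrees, less where a joint would pass 70% of its speed; a pose out of reach is approached as far as the arm can. A call with a number of a shift or a turn outside -1 to 1 is refused whole. A call with a gripper value outside its range is refused whole. The fingers move at their own pace and stop on an object; "newtons" is the grip in N (left out, the last holds). Time passes only in rows, so rows that repeat a pose let the fingers close. It gives the time, the measured TCP pose, the force, the opening and the grip force at its end, in the units of the state.
- manip.read_state(): the state, without advancing time (a new reading comes with each control period).
- manip.camera(name): name is "side" or "top" or "wrist"; returns a dict with "frame" (400x640x3 uint8, red, green, blue), "range_z" (400x640 float32, mm along the optical axis (not along the pixel's ray), 0 where there is no reading), "vfov" (degrees; the focal length in pixels is half the picture's height over the tangent of half this angle, whatever the lens; pixels are square), "cx", "cy" (the principal point, pixels), "cam_to_world" (4x4, takes a point from camera to world coordinates). Camera axes: x right, y down, z forward; pixel columns grow to the right and rows downward; lengths in mm; the calibration is good to about 2 mm. The wrist camera is an equidistant fisheye: a pixel r from the principal point sees the ray r / f radians off the axis. A picture is of the moment at which its call begins.
- manip.sign_off(): hands the job in; it is judged then, once.
The state is a dict: "clock": time; "joints": joint angles; "qd": joint speeds; "effort": joint torques, N m; "eef_pos": TCP position; "eef_rot": TCP orientation; "wrist_force": force on the tool from outside, world axes, zero at the start; "moment": the same for the moment, N m; "finger_gap": finger opening in mm; "finger_force": force on a finger pad.
Only numpy, scipy, OpenCV 4.12 (cv2) and the standard library are available. Lean on these libraries where they do the work, as an engineer would, in place of code of your own. Each camera call takes 0.05 s, during which the arm holds its last target. There are 200 camera calls.

TASK

Tighten the loose orange wing screw of the small inspection clamp clockwise (seen from above) until it will turn no further and the strap holds the steel sample, by pushing its wings round with the closed fingertips in repeated strokes; never take the screw or a wing between the fingers, and do not lift or shove the clamp. Leave the sample where it lies and leave the bottle, pen pot and mouse alone.

Things in the scene. Friction and masses are not known exactly. Their poses are not given: they have to be found in the camera images.
- clamp: Inspection clamp standing loose on the green mat, about 3.3 kg. Bare metal base 170 x 90 x 16 mm. Origin: on the table, directly below the screw's axis; z up, x runs along the strap from post to sample; base x -73 to +97 mm. Blue post, x -76 to -52 mm, 70 mm wide, 76 mm high over the table, blocks the way round the screw on that side; the other sides are open.
- strap: Level steel strap of the clamp, 136 x 26 x 10 mm, reaching from the post to over the sample, moves only up and down as the screw (which it carries) turns. Origin: centre of its underside, 4 mm beyond the screw's axis in the clamp's x; 28 mm over the table when tight, 0.8 mm higher for each rad still to turn.
- wingscrew (a joint): Turn of the orange wing screw in rad, growing clockwise seen from above (tightening); hard stop, fully tight, at 7.854, where the wings lie along the strap (clamp's x). At value v each wing stands (7.854 - v) rad anticlockwise of that. Starts between 0.3 and 3.2, turns easily (about 0.04 N m, 1 to 2 N at a wing), stays where it is left, sinks with the strap.
- screw_axis (a point): Point on the wing screw's axis (z, up) at the strap's top face; turns with it, y along the wings. Orange hub, radius 11 mm, 16 mm high; the stud (radius 5 mm) ends 24 mm above this point. Two opposite orange wings, 6 mm thick, reach from the hub out to 37 mm from the axis at their upper corners (34 mm lower down) and stand from about 8 to 34 mm above this point.
- wing_tip (a point): Outer end of one of the two wings, 34 mm from the screw's axis and 22 mm above the strap's top; it turns with the screw. The other wing is alike, opposite.
- sample: Dark steel sample plate 50 x 60 x 12 mm, 0.28 kg, lying loose on the clamp's base under the free end of the strap, its centre 55 mm from the screw's axis along the clamp's x. Origin: centre of its underside.
- bottle: Small green bottle with white cap, 32 mm in diameter, 90 mm tall, standing loose on the mat. Origin: centre of its underside.
- pen_pot: Dark metal pen pot 72 mm in diameter, 95 mm tall, pens reaching to 142 mm; loose. Origin: centre of its underside.
- mouse: Black computer mouse 100 x 60 x 32 mm, loose. Origin: centre of its underside.
Not all that is in view belongs to the job. Of the things that look like the clamp, the larger one is meant. There is more than one size of the bottle; the job needs the smaller.

How it is judged:
By the outcome, as a careful person would: the job done as asked, in the order asked, and still so for the second after the job is handed in, with the robot touching nothing.
It also fails if it takes over 45 s, if anything falls off the work surface, if the arm or the gripper's body presses on something with over 40 N, if the wrist force passes 120 N, or if a joint passes its speed limit or range.

## Working session

There is one attempt and no reset: what is moved stays moved. The work goes in short steps, Python scripts to look and compute and a tool call to move; the robot and the scene stay as the last step left them, time stands still between calls to the robot, and variables do not carry over. Pictures are saved under pics/ and viewed, at most 10 in all, crops included, and the job is handed in when it is done.

Besides the shell and the picture viewer there is one more tool, called after "Call:" as a command line: name --argument value ..., lists and objects as JSON in quotes. servo_tool: Moves the arm, as the interface text tells. Its arguments: {"type":"object","properties":{"motion":{"type":"array"},"newtons":{"type":"number"}},"required":["motion"]}

```bash
mkdir -p pics; cat > h.py <<'E'
import numpy as np, cv2
from cell import manip
def cap(n):
    c=manip.camera(n); np.save(f'/tmp/{n}.npy',c,allow_pickle=True); return c
def world(c,u,v,z=None):
    f=200/np.tan(np.radians(c['vfov'])/2); z=c['range_z'][int(v),int(u)] if z is None else z
    p=np.array([(u-c['cx'])/f*z,(v-c['cy'])/f*z,z,1]); return (np.array(c['cam_to_world'])@p)[:3]
def cloud(c):
    f=200/np.tan(np.radians(c['vfov'])/2); z=c['range_z']; v,u=np.mgrid[:400,:640]
    P=np.stack([(u-c['cx'])/f*z,(v-c['cy'])/f*z,z,np.ones_like(z)],-1)@np.array(c['cam_to_world']).T
    P=P[...,:3]; P[z==0]=np.nan; return P
def orange(c):
    h=cv2.cvtColor(c['frame'],cv2.COLOR_RGB2HSV); return cv2.inRange(h,(4,140,90),(20,255,255))>0
E
python3 - <<'E'
from h import *
s=manip.read_state(); print(s)
a=cap('top');b=cap('side')
cv2.imwrite('pics/a.png',cv2.cvtColor(a['frame'],4)); cv2.imwrite('pics/b.png',cv2.cvtColor(b['frame'],4))
for c in(a,b):
    P=cloud(c); n,l,st,ce=cv2.connectedComponentsWithStats(orange(c).astype(np.uint8))
    for i in range(1,n):
        if st[i,4]>15: print(st[i],ce[i],np.nanmedian(P[l==i],0),np.nanmax(P[l==i][:,2]))
E
```

```text
{'clock': 0.0, 'joints': array([-1.38060999e+00,  3.00429708e-01,  1.52156735e+00,  1.00059218e-05,
        1.32067812e+00, -6.65954639e-02]), 'qd': array([-0.00019667,  0.00142851,  0.00123811, -0.00094232,  0.0001865 ,
        0.00079112]), 'effort': array([-1.39397522e-03, -5.31803656e+01, -3.52737594e+01,  7.07567786e-02,
        2.43562093e-02, -1.02509939e-04]), 'eef_pos': array([ 139.63768931, -531.71954306,  204.91483733]), 'eef_rot': array([-3.14051317e+00, -8.17084679e-05,  2.56779280e-01]), 'wrist_force': array([ 0.27944405,  0.12067167, -0.10189588]), 'moment': array([ 0.01705481, -0.00442237,  0.02832273]), 'finger_force': 0.0, 'finger_gap': 94.37653187641638}
[348 210  11  32 113] [353.02654867 225.90265487] [516.48625565 -51.38689706  68.65621914] 78.97303929227235
[435 264  14  22  75] [440.46666667 274.49333333] [ 413.57616396 -237.79478049   49.13459419] 60.31072211942433
[278 208  33  17 272] [293.72426471 215.41176471] [518.33102742 -58.26779006  62.38848034] 79.35809093825765
[355 240   5  14  20] [357.1  245.05] [ 645.79637196 -124.79097369    4.49444171] 143.18552976729802
[350 257   4  18  20] [351.35 265.8 ] [ 607.49735597 -231.83047216   81.34613202] 104.72956981388904
[237 283  27  20 195] [249.82051282 294.34871795] [ 415.07847799 -245.94812282   49.06012516] 60.71476986871596
```

View pics/a.png

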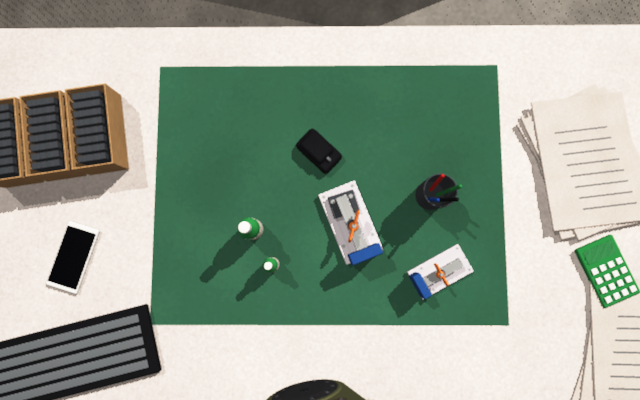

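View pics/b.png

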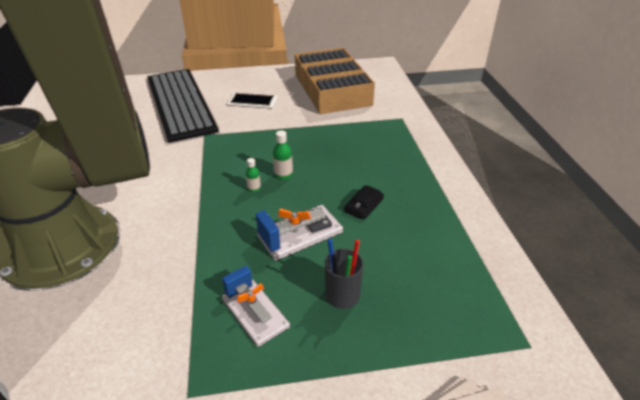

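The top view shows two clamps: A at (351,223), with a dark sample at (344,205) and the post at (365,254), and B at (440,273), which is shorter. In the side view A is at (298,228) and B at (255,300). A looks larger and holds the sample. I'll check this by size and with an enlarged crop.

```bash
python3 - <<'E'
from h import *
from scipy.spatial import cKDTree
a=np.load('/tmp/top.npy',allow_pickle=True).item();b=np.load('/tmp/side.npy',allow_pickle=True).item()
cr=cv2.resize(a['frame'][170:310,300:490],None,fx=4,fy=4,interpolation=cv2.INTER_CUBIC); cv2.imwrite('pics/c.png',cv2.cvtColor(cr,4))
for nm,c in(('top',a),('side',b)):
    P=cloud(c); h=cv2.cvtColor(c['frame'],cv2.COLOR_RGB2HSV)
    blue=cv2.inRange(h,(105,150,60),(125,255,255))>0
    print(nm,'mat z',np.nanmedian(P[...,2][(P[...,0]>400)&(P[...,0]<700)&(abs(P[...,1])<200)]))
    for q,r in(((516,-52),130),((414,-240),110)):
        d=np.hypot(P[...,0]-q[0],P[...,1]-q[1])
        m=(d<r)&(P[...,2]>11)&(P[...,2]<100)
        m&=~((h[...,1]>100)&(h[...,0]>40)&(h[...,0]<90))
        for k,mm in(('base',m&(P[...,2]<21)),('all',m),('post',m&blue&(P[...,2]>(70 if r==130 else 45))),('wing',(d<50)&orange(c)&(P[...,2]>(55 if r==130 else 40)))):
            X=P[mm][:,:2].astype(np.float32)
            if len(X)>5:
                R=cv2.minAreaRect(X); print(k,len(X),R,np.median(P[mm],0).round(1), P[mm][:,2].max().round(1))
E
```

```text
top mat z 1.6558116657333812
base 1596 ((529.3836669921875, -50.100563049316406), (170.11834716796875, 90.1768798828125), 22.03982162475586) [525.1 -42.   16. ] 20.9
all 3103 ((527.8489379882812, -50.62174987792969), (173.25294494628906, 90.15898132324219), 21.846965789794922) [525.  -49.8  19.5] 82.0
post 355 ((458.0367126464844, -77.62975311279297), (23.533424377441406, 68.02884674072266), 22.321014404296875) [457.1 -76.6  75.7] 82.0
wing 98 ((517.4705200195312, -54.09545135498047), (15.943222999572754, 67.88674926757812), 84.38677978515625) [517.5 -52.4  70. ] 79.0
base 852 ((418.5635986328125, -248.67205810546875), (69.44368743896484, 133.03184509277344), 28.654415130615234) [ 425.3 -260.    12.9] 20.8
all 1606 ((418.4832458496094, -248.52500915527344), (69.44368743896484, 133.36700439453125), 28.654415130615234) [ 417.5 -242.7   15.3] 62.9
post 212 ((390.61712646484375, -197.125244140625), (53.58134841918945, 15.930685997009277), 29.099533081054688) [ 390.6 -196.    58.3] 62.9
wing 64 ((413.46685791015625, -241.63067626953125), (50.788082122802734, 13.318427085876465), 42.246860
[... 468 characters left out ...]
0.8
wing 215 ((518.4512329101562, -57.838043212890625), (15.544775009155273, 69.7196044921875), 69.0876693725586) [516.5 -58.2  64.9] 79.4
base 1423 ((419.4493713378906, -249.75527954101562), (69.62418365478516, 132.50228881835938), 28.641679763793945) [ 422.9 -268.8   13.2] 20.9
all 2579 ((418.8913879394531, -248.733642578125), (69.62418365478516, 134.83041381835938), 28.641679763793945) [ 414.8 -249.1   15.1] 62.7
post 317 ((391.2564697265625, -199.94847106933594), (52.59186935424805, 19.003089904785156), 29.831880569458008) [ 392.2 -202.5   58.1] 62.7
wing 162 ((417.2361755371094, -243.22073364257812), (53.79465103149414, 10.595227241516113), 28.78171730041504) [ 413.7 -246.2   50.9] 60.7
```

View pics/c.png

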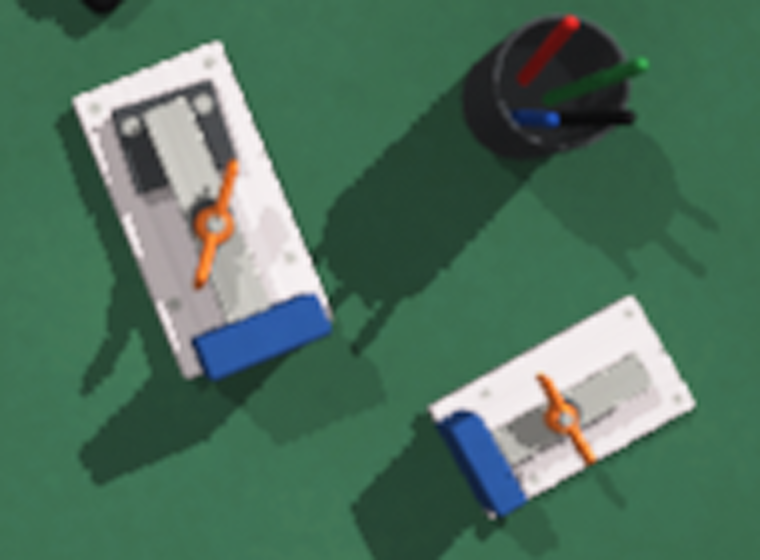

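Clamp A measures 170 x 90 mm, holds the dark sample and has its post top near 76 mm. B is only 133 x 69 mm and has no sample. So A is the one meant, and the crop confirms it (A's screw at crop (214,225)).

- **Axis and yaw:** the screw axis is at about (518,-55) and the clamp's yaw is about 22°.
- **Wings:** the wing line is about -38°/142° in the clamp frame, so v ≈ 2.23 and about 322° are left to turn.

I'm moving above the starting point with the fingers closing.

Call:
servo_tool --motion '[[[0.08,0.1,0,0,0,0.01,1],[0.16,0.2,0,0,0,0.02,1],[0.24,0.29,0,0,0,0.03,1],[0.31,0.38,0,0,0,0.04,1],[0.37,0.46,0,0,0,0.041,1],[0.43,0.53,0,0,0,0.041,1],[0.49,0.6,0,0,0,0.041,1],[0.55,0.67,0,0,0,0.041,1],[0.6,0.74,0,0,0,0.041,1],[0.6,0.74,0,0,0,0.041,1]]]' --newtons 20

```text
clock: 1.1
eef_pos: [441.1, -159.1, 205.3]
eef_rot: [-3.141, -0.0, 0.388]
wrist_force: [-0.0, -0.3, 0.2]
finger_gap: 17.4
finger_force: 0.0
```

Call:
servo_tool --motion '[[[0.06,0.073,0,0,0,0,1],[0.12,0.146,-0.03,0,0,0,1],[0.17,0.21,-0.08,0,0,0,1],[0.208,0.253,-0.14,0,0,0,1],[0.208,0.253,-0.17,0,0,0,1],[0.208,0.253,-0.17,0,0,0,1]]]'

```text
clock: 1.7
eef_pos: [542.6, -34.7, 117.9]
eef_rot: [-3.139, 0.004, 0.387]
wrist_force: [0.0, -0.4, -0.8]
finger_gap: 0.9
finger_force: 0.0
```

```bash
python3 - <<'E'
from h import *
s=manip.read_state(); print(s['eef_pos'],s['eef_rot'],s['finger_gap'],s['joints'])
c=cap('wrist'); print(c['vfov'],c['cx'],c['cy'])
f=200/np.tan(np.radians(c['vfov'])/2); z=c['range_z']; v,u=np.mgrid[:400,:640]
dx,dy=u-c['cx'],v-c['cy']; r=np.hypot(dx,dy); t=r/f; k=np.where(r>0,np.tan(t)/np.maximum(r,1e-6),1/f)
P=(np.stack([dx*k*z,dy*k*z,z,np.ones_like(z)],-1)@np.array(c['cam_to_world']).T)[...,:3]
m=orange(c)&(z>0)&(np.hypot(P[...,0]-518,P[...,1]+55)<50)
X=P[m]; print(len(X),np.median(X,0),X[:,2].max())
T=X[X[:,2]>np.percentile(X[:,2],50)]; print(cv2.minAreaRect(T[:,:2].astype(np.float32)))
cv2.imwrite('pics/w.png',cv2.cvtColor(c['frame'],4))
E
```

```text
[542.57688955 -34.68679533 117.85788186] [-3.13919512  0.00426303  0.38683017] 0.8508897906877133 [-1.31198314e-01  3.76730986e-01  1.63290404e+00 -3.07917709e-05
  1.13684851e+00  1.05278597e+00]
65.70646984690485 319.87337599406385 201.97086620551954
1069 [562.23397355 -39.46296446 239.85222927] 243.98346378760138
((562.8101196289062, -35.61655044555664), (2.3048081398010254, 26.62041664123535), 22.476909637451172)
```

View pics/w.png

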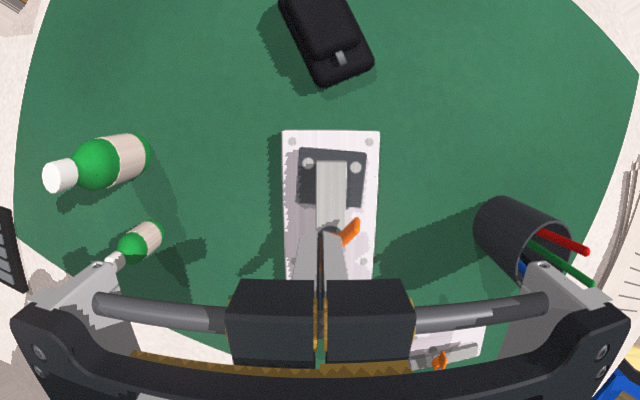

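The wrist view shows the fingertips at (325,232), anticlockwise of the wing end at (350,232), and the gap to the wing is clear. I'm going down beside the wing.

Call:
servo_tool --motion '[[[0,0,-0.04,0,0,0,1],[0,0,-0.08,0,0,0,1],[0,0,-0.105,0,0,0,1],[0,0,-0.12,0,0,0,1],[0,0,-0.12,0,0,0,1]]]'

```text
clock: 2.25
eef_pos: [543.6, -35.7, 60.4]
eef_rot: [-3.141, 0.0, 0.385]
wrist_force: [-0.4, 0.5, 0.4]
finger_gap: 0.4
finger_force: 0.0
```

```bash
python3 - <<'E'
import numpy as np
O=np.array([518.1,-54.7])
def p(phi,R=32): w=np.radians(phi+22.2); return O+R*np.array([np.cos(w),np.sin(w)])
for s,l in((15,range(5,-116,-10)),(80,range(70,-121,-10)),(80,range(70,9,-5))):
    print(s,p(s)); print([(q,*(np.round((p(q)-p(s))/500,3))) for q in l])
E
```

```text
15 [543.58895738 -35.35282832]
[(5, np.float64(0.006), np.float64(-0.009)), (-5, np.float64(0.01), np.float64(-0.02)), (-15, np.float64(0.013), np.float64(-0.031)), (-25, np.float64(0.013), np.float64(-0.042)), (-35, np.float64(0.011), np.float64(-0.053)), (-45, np.float64(0.008), np.float64(-0.063)), (-55, np.float64(0.003), np.float64(-0.073)), (-65, np.float64(-0.004), np.float64(-0.082)), (-75, np.float64(-0.012), np.float64(-0.09)), (-85, np.float64(-0.022), np.float64(-0.096)), (-95, np.float64(-0.032), np.float64(-0.1)), (-105, np.float64(-0.043), np.float64(-0.102)), (-115, np.float64(-0.054), np.float64(-0.103))]
80 [511.33760651 -23.42269138]
[(70, np.float64(0.011), np.float64(0.001)), (60, np.float64(0.022), np.float64(0.001)), (50, np.float64(0.033), np.float64(-0.002)), (40, np.float64(0.043), np.float64(-0.006)), (30, np.float64(0.053), np.float64(-0.012)), (20, np.float64(0.061), np.float64(-0.02)), (10, np.float64(0.068), np.float64(-0.028)), (0, np.float64(0.073), np.float64(-0.038)), (-10, np.float64(0.076), np.float64(-0.049)), (-20, np.float64(0.077), np.float64(
[... 380 characters left out ...]
0, np.float64(0.016), np.float64(-0.127)), (-120, np.float64(0.005), np.float64(-0.126))]
80 [511.33760651 -23.42269138]
[(70, np.float64(0.011), np.float64(0.001)), (65, np.float64(0.017), np.float64(0.001)), (60, np.float64(0.022), np.float64(0.001)), (55, np.float64(0.028), np.float64(-0.0)), (50, np.float64(0.033), np.float64(-0.002)), (45, np.float64(0.038), np.float64(-0.004)), (40, np.float64(0.043), np.float64(-0.006)), (35, np.float64(0.048), np.float64(-0.009)), (30, np.float64(0.053), np.float64(-0.012)), (25, np.float64(0.057), np.float64(-0.016)), (20, np.float64(0.061), np.float64(-0.02)), (15, np.float64(0.065), np.float64(-0.024)), (10, np.float64(0.068), np.float64(-0.028))]
```

Stroke 1, from φ = 15 to -75.

Call:
servo_tool --motion '[[[0.006,-0.009,0,0,0,0,1],[0.01,-0.02,0,0,0,0,1],[0.013,-0.031,0,0,0,0,1],[0.013,-0.042,0,0,0,0,1],[0.011,-0.053,0,0,0,0,1],[0.008,-0.063,0,0,0,0,1],[0.003,-0.073,0,0,0,0,1],[-0.004,-0.082,0,0,0,0,1],[-0.012,-0.09,0,0,0,0,1],[-0.012,-0.09,0,0,0,0,1]]]'

```text
clock: 3.25
eef_pos: [537.2, -81.0, 60.5]
eef_rot: [3.142, 0.0, 0.385]
wrist_force: [0.6, 0.5, 0.5]
finger_gap: 0.1
finger_force: 0.0
```

```bash
python3 - <<'E'
from h import *
a=cap('top')
cr=cv2.resize(a['frame'][170:275,290:415],None,fx=5,fy=5,interpolation=cv2.INTER_CUBIC); cv2.imwrite('pics/d.png',cv2.cvtColor(cr,4))
b=cap('side')
for c in(a,b):
  P=cloud(c); m=orange(c)&(np.hypot(P[...,0]-518,P[...,1]+55)<50)&(P[...,2]>40)&(P[...,2]<85)
  print(m.sum(),cv2.minAreaRect(P[m][:,:2].astype(np.float32)) if m.sum()>5 else '', P[m].round(0)[::12].tolist())
E
```

```text
0  []
114 ((519.5255126953125, -56.80580520629883), (62.992042541503906, 19.39875030517578), 86.55729675292969) [[512.0, -25.0, 76.0], [513.0, -40.0, 77.0], [519.0, -43.0, 70.0], [526.0, -49.0, 57.0], [526.0, -57.0, 59.0], [519.0, -78.0, 73.0], [510.0, -60.0, 52.0], [514.0, -62.0, 50.0], [519.0, -79.0, 62.0], [529.0, -63.0, 43.0]]
```

View pics/d.png

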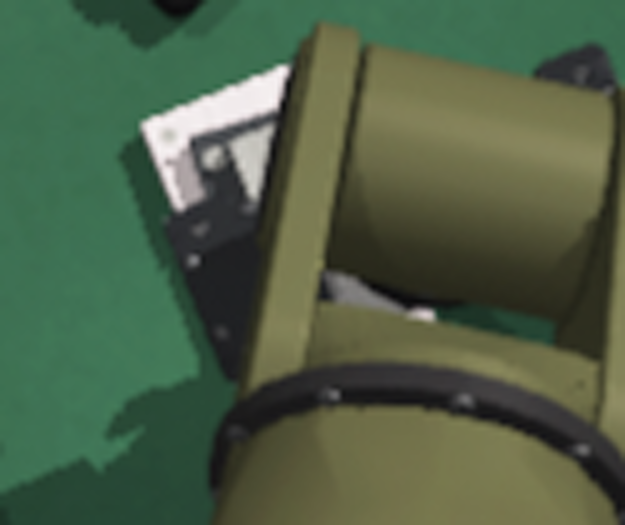

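The top view is blocked by the arm. The side view's depth shows the wing line at about -105° in the clamp frame, as predicted. I'll finish stroke 1, back off, lift and cross over.

Call:
servo_tool --motion '[[[-0.01,-0.006,0,0,0,0,1],[-0.02,-0.01,0,0,0,0,1],[-0.031,-0.012,0,0,0,0,1],[-0.042,-0.013,0,0,0,0,1],[-0.042,-0.013,0,0,0,0,1],[-0.034,-0.013,0.01,0,0,0,1],[-0.034,-0.013,0.09,0,0,0,1],[-0.042,0.05,0.09,0,0,0,1],[-0.053,0.114,0.09,0,0,0,1],[-0.053,0.114,0.09,0,0,0,1]]]'

```text
clock: 4.35
eef_pos: [511.0, -20.9, 106.0]
eef_rot: [-3.141, -0.0, 0.388]
wrist_force: [0.3, -0.5, 0.3]
finger_gap: 0.5
finger_force: 0.0
```

```bash
cat >> h.py <<'E'
def wing():
  b=cap('side'); P=cloud(b); d=np.hypot(P[...,0]-518,P[...,1]+55)
  m=orange(b)&(d<45)&(P[...,2]>40)&(P[...,2]<85); X=P[m]
  q=X-np.array([518.1,-54.7,0]); r=np.hypot(q[:,0],q[:,1]); an=(np.degrees(np.arctan2(q[:,1],q[:,0]))-22.2)
  for i in np.where(r>24)[0][::3]: print(int((an[i]+180)%360-180),int(r[i]),int(X[i,2]),end=' | ')
  print(len(X)); s=manip.read_state(); print(s['clock'],s['eef_pos'],s['wrist_force'])
  h=cv2.cvtColor(b['frame'],cv2.COLOR_RGB2HSV); bl=(cv2.inRange(h,(105,150,60),(125,255,255))>0)&(P[...,2]>70)&(abs(P[...,0]-458)<50)&(abs(P[...,1]+79)<50)
  print('post',cv2.minAreaRect(P[bl][:,:2].astype(np.float32)))
E
python3 -c "from h import *; wing()"
```

```text
36 29 73 | 32 26 74 | 37 25 71 | 24 28 71 | 27 33 63 | 26 25 64 | 27 26 60 | -152 26 75 | -145 28 75 | -144 25 70 | -143 26 68 | -144 25 64 | -144 30 65 | -146 32 64 | -148 34 62 | -142 28 58 | -143 32 58 | 185
4.4 [511.35544147 -22.29076282 105.91743655] [ 0.13645861 -0.18390865 -1.17386781]
post ((459.22119140625, -80.73419189453125), (23.268169403076172, 68.35470581054688), 21.267261505126953)
```

The wing is now near 33°, as planned, and the clamp hasn't moved. I'm going down at φ = 80 and starting stroke 2.

Call:
servo_tool --motion '[[[0,0,-0.05,0,0,0,1],[0,0,-0.08,0,0,0,1],[0,0,-0.094,0,0,0,1],[0,0,-0.094,0,0,0,1],[0.011,0.001,-0.094,0,0,0,1],[0.022,0.001,-0.094,0,0,0,1],[0.033,-0.002,-0.094,0,0,0,1],[0.043,-0.006,-0.094,0,0,0,1],[0.053,-0.012,-0.094,0,0,0,1],[0.061,-0.02,-0.094,0,0,0,1]]]'

```text
clock: 5.4
eef_pos: [542.0, -33.6, 58.4]
eef_rot: [-3.141, 0.0, 0.386]
wrist_force: [-1.1, 1.6, -1.4]
finger_gap: 0.2
finger_force: 1.0
```

Call:
servo_tool --motion '[[[0.007,-0.008,0,0,0,0,1],[0.012,-0.018,0,0,0,0,1],[0.015,-0.029,0,0,0,0,1],[0.016,-0.04,0,0,0,0,1],[0.016,-0.051,0,0,0,0,1],[0.013,-0.062,0,0,0,0,1],[0.009,-0.072,0,0,0,0,1],[0.003,-0.082,0,0,0,0,1],[-0.004,-0.09,0,0,0,0,1],[-0.013,-0.097,0,0,0,0,1]]]'

```text
clock: 6.4
eef_pos: [535.0, -82.2, 58.5]
eef_rot: [3.142, -0.0, 0.386]
wrist_force: [1.9, 1.4, -0.7]
finger_gap: 0.3
finger_force: 1.0
```

Call:
servo_tool --motion '[[[-0.01,-0.005,0,0,0,0,1],[-0.021,-0.008,0,0,0,0,1],[-0.032,-0.01,0,0,0,0,1],[-0.037,-0.01,0,0,0,0,1],[-0.037,-0.01,0,0,0,0,1],[-0.029,-0.01,0.01,0,0,0,1],[-0.029,-0.01,0.094,0,0,0,1],[-0.038,0.05,0.094,0,0,0,1],[-0.048,0.117,0.094,0,0,0,1],[-0.048,0.117,0.094,0,0,0,1]]]'

```text
clock: 7.4
eef_pos: [511.1, -20.8, 106.0]
eef_rot: [-3.141, -0.0, 0.388]
wrist_force: [0.2, -0.6, -0.3]
finger_gap: 0.3
finger_force: 0.0
```

```bash
python3 -c "from h import *; wing()"
```

```text
32 30 73 | 29 32 69 | 28 31 68 | 28 34 63 | 26 25 64 | 26 28 59 | 23 27 57 | 26 25 52 | -150 28 71 | -148 30 71 | -149 30 67 | -147 32 66 | -147 32 64 | -146 33 62 | -141 24 55 | -146 29 55 | -145 34 57 | 179
7.45 [511.33309359 -22.19985289 105.86742745] [ 0.13271578 -1.09824506 -1.12727987]
post ((459.48760986328125, -80.66634368896484), (23.788257598876953, 67.94383239746094), 21.314916610717773)
```

The wing is again at about 31°. I'm starting the last stroke, which I'll slow down near the stop.

Call:
servo_tool --motion '[[[0,0,-0.05,0,0,0,1],[0,0,-0.085,0,0,0,1],[0,0,-0.1,0,0,0,1],[0,0,-0.1,0,0,0,1],[0.011,0.001,-0.1,0,0,0,1],[0.022,0.001,-0.1,0,0,0,1],[0.033,-0.002,-0.1,0,0,0,1],[0.038,-0.004,-0.1,0,0,0,1],[0.043,-0.006,-0.1,0,0,0,1],[0.043,-0.006,-0.1,0,0,0,1]]]'

```text
clock: 8.45
eef_pos: [533.0, -26.6, 55.5]
eef_rot: [3.141, -0.0, 0.386]
wrist_force: [0.4, -0.6, -0.6]
finger_gap: 0.7
finger_force: 0.1
```

Call:
servo_tool --motion '[[[0.0025,-0.0015,0,0,0,0,1],[0.005,-0.003,0,0,0,0,1],[0.006,-0.0036,0,0,0,0,1],[0.007,-0.0042,0,0,0,0,1],[0.007,-0.0042,0,0,0,0,1]]]'

```text
clock: 8.95
eef_pos: [536.2, -28.6, 55.4]
eef_rot: [-3.142, 0.0, 0.386]
wrist_force: [-1.3, 0.5, 0.8]
finger_gap: 0.7
finger_force: 0.6
```

Call:
servo_tool --motion '[[[0.0016,-0.0012,0,0,0,0,1],[0.0016,-0.0012,0,0,0,0,1]]]'

```text
clock: 9.15
eef_pos: [537.0, -29.2, 55.4]
eef_rot: [-3.142, 0.0, 0.386]
wrist_force: [-1.3, 1.0, -0.9]
finger_gap: 0.5
finger_force: 0.7
```

Call:
servo_tool --motion '[[[0.0016,-0.0012,0,0,0,0,1],[0.0016,-0.0012,0,0,0,0,1]]]'

```text
clock: 9.35
eef_pos: [537.8, -29.8, 55.4]
eef_rot: [-3.142, 0.0, 0.386]
wrist_force: [-2.0, 1.7, -0.6]
finger_gap: 0.5
finger_force: 0.8
```

```bash
python3 -c "from h import *; wing()"
```

```text
-5 25 73 | -7 24 71 | -3 32 66 | -5 29 66 | -7 27 64 | 2 37 56 | -3 30 59 | -4 25 58 | -3 32 55 | -3 30 53 | 176 28 72 | 177 31 71 | -175 25 71 | -175 28 69 | -177 30 67 | -179 32 64 | -175 26 62 | -175 29 61 | -176 31 59 | -171 35 61 | -178 26 52 | 243
9.4 [537.80395514 -29.78443238  55.42976766] [-1.67115979  0.91692538 -0.24625154]
post ((458.50225830078125, -80.1778335571289), (22.441734313964844, 70.0411148071289), 21.636220932006836)
```

Call:
servo_tool --motion '[[[0.0015,-0.0013,0,0,0,0,1],[0.0015,-0.0013,0,0,0,0,1]]]'

```text
clock: 9.6
eef_pos: [538.0, -30.0, 55.3]
eef_rot: [-3.14, 0.001, 0.386]
wrist_force: [-6.2, 4.3, 2.9]
finger_gap: 0.1
finger_force: 3.1
```

Call:
servo_tool --motion '[[[0.0015,-0.0013,0,0,0,0,1],[0.0015,-0.0013,0,0,0,0,1]]]'

```text
clock: 9.8
eef_pos: [538.3, -30.2, 55.3]
eef_rot: [-3.139, 0.002, 0.386]
wrist_force: [-9.6, 8.1, 5.3]
finger_gap: 0.4
finger_force: 5.6
```

The force rose to about 12 N with no further travel, so the screw is at its hard stop. I'm backing off, lifting away and looking.

Call:
servo_tool --motion '[[[-0.006,0.005,0,0,0,0,1],[-0.018,0.012,0.005,0,0,0,1],[-0.018,0.012,0.09,0,0,0,1],[-0.018,0.012,0.18,0,0,0,1],[-0.05,-0.08,0.27,0,0,0,1],[-0.1,-0.18,0.3,0,0,0,1],[-0.15,-0.27,0.3,0,0,0,1],[-0.2,-0.36,0.3,0,0,0,1],[-0.25,-0.45,0.3,0,0,0,1],[-0.3,-0.54,0.3,0,0,0,1]]]'

```text
clock: 10.8
eef_pos: [401.2, -278.7, 206.0]
eef_rot: [3.14, -0.001, 0.386]
wrist_force: [0.4, -0.1, 0.2]
finger_gap: 0.3
finger_force: 0.0
```

Call:
servo_tool --motion '[[[-0.04,-0.09,0,0,0,0,1],[-0.06,-0.16,0,0,0,0,1],[-0.06,-0.16,0,0,0,0,1]]]'

```text
clock: 11.1
eef_pos: [370.9, -360.3, 205.4]
eef_rot: [3.14, 0.0, 0.382]
wrist_force: [0.6, -0.0, 0.3]
finger_gap: 0.5
finger_force: 0.0
```

```bash
python3 - <<'E'
from h import *
wing(); a=cap('top')
cr=cv2.resize(a['frame'][170:275,290:415],None,fx=5,fy=5,interpolation=cv2.INTER_CUBIC); cv2.imwrite('pics/e.png',cv2.cvtColor(cr,4))
P=cloud(a); d=np.hypot(P[...,0]-518,P[...,1]+55); h=cv2.cvtColor(a['frame'],cv2.COLOR_RGB2HSV)
m=(d<130)&(P[...,2]>11)&(P[...,2]<21)&~((h[...,1]>100)&(h[...,0]>40)&(h[...,0]<90)); print('base',cv2.minAreaRect(P[m][:,:2].astype(np.float32)))
w=(d<50)&orange(a)&(P[...,2]>40)
X=P[w]; print('wing',cv2.minAreaRect(X[:,:2].astype(np.float32)),X[:,2].max())
v,u=np.where(w); x0=P[...,:2][w].mean(0); _,_,V=np.linalg.svd(X[:,:2]-x0); print(x0,np.degrees(np.arctan2(V[0,1],V[0,0]))%180-22.2)
E
```

```text
6 28 70 | 2 24 71 | -2 30 70 | -2 28 68 | 1 24 66 | -6 29 66 | -5 27 64 | -1 35 59 | 0 28 58 | -4 34 57 | -4 29 57 | -4 27 54 | -5 27 52 | 176 24 70 | -175 28 72 | -178 32 70 | -175 26 68 | -172 32 69 | -174 24 64 | -177 28 63 | -175 33 64 | -177 25 58 | -179 30 57 | -173 34 59 | -174 27 54 | 245
11.15 [ 371.62814352 -358.48131911  205.29013465] [-0.32640517  0.63140207  0.18848327]
post ((458.52496337890625, -80.23779296875), (22.800880432128906, 68.7345962524414), 21.806655883789062)
base ((529.2976684570312, -50.22080993652344), (170.36724853515625, 90.20247650146484), 21.907758712768555)
wing ((517.3055419921875, -53.2191276550293), (66.269775390625, 18.606056213378906), 36.0939826965332) 73.50402569178266
[517.20849078 -53.09044797] -0.25043207097568754
```

View pics/e.png

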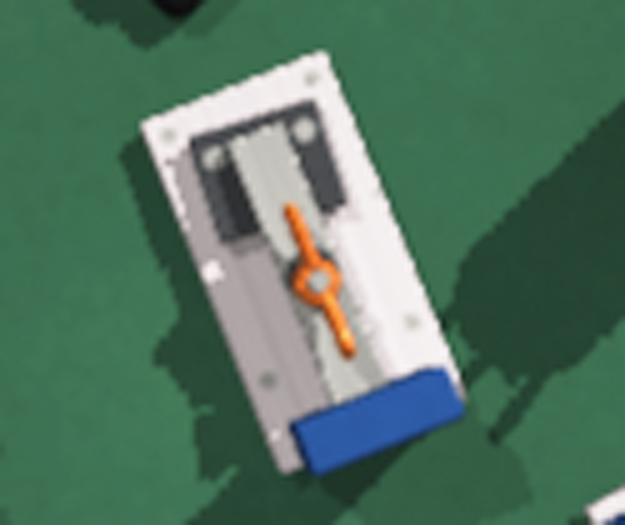

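The wings lie along the strap, from (290,208) to (347,352) in the crop, about 0.3° off. The base and sample haven't moved, and the wing tops sank about 5 mm as expected. I'm handing the job in.

```bash
python3 -c "
from cell import manip
print(manip.sign_off())"
```

```text
the job is handed in; nothing more can be done
None
```

The larger clamp's wing screw was tightened to its hard stop in three closed-finger strokes, ending with the wings along the strap and the clamp and sample where they were; the job was handed in at about 11 s of robot time, and no verdict came back.

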